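# Re-pin the bread board's slicing stop at the blue setting

### The arm

A 6-joint arm with a two-finger parallel gripper is mounted at the origin on the work surface. World frame = base frame: x ahead of the robot, y to its left, z up, the work surface at z = 0. Lengths are in mm, angles in degrees, forces in N, time in s.
With the tool pointing down it reaches from about 350 to 850 mm from the base axis. Payload 8.1 kg.
Tool frame: the origin (TCP) lies on the centre line of the jaws, within the pads' length; the fingertips stand 19 mm ahead of it and the grasp point (between the pads) is the TCP; z points along the fingers, y is the line along which they close (so a half turn about z gives the same grasp; the last joint's range is limited). The gripper opens to 85 mm and grips with 20 to 120 N. Pads are 22 mm wide; open, the fingers measure 114 mm over their backs; the gripper's body (76 mm by 85 mm) begins 54 mm behind the grasp point. The pads swing forward as they close: fully open they stand 13 mm farther back than shut.
Start: joints at [-80.065, 7.471, 85.268, -0, 87.261, -4.893], TCP at [153.573, -580.018, 250.292] pointing down, gripper open.
Joint ranges: [-169.43, 169.43], [-51.17, 129.36], [1.28, 143.12], [-76.62, 256.62], [0, 156.53], [-152.29, 152.29]. Speed limits (degrees/s): [136.94, 136.94, 159.86, 180, 180, 180].

### API

Orientations are given as [roll, pitch, yaw] about the fixed x, y, z axes, in that order (R = Rz(yaw) Ry(pitch) Rx(roll)).
In Python, from bench import r gives the robot as it stands. The module is installed in compiled form; this text tells all that it offers.
- The arm moves only by the tool servo_tool, never from a script. Its arguments are lists of equal length, an entry for each row: "fingers": the finger opening in m, from 0 to 0.0854; "linear": the shift along the tool's x, y, z in m, a list of three; "rotation": the turn, a rotation vector about the tool's x, y, z in degrees, a list of three. A call has 1 to 10 rows; each row is the pose to reach, as a shift and turn from the pose commanded when the call began, along the tool's axes at that moment; what a row does not reach only later rows make up. A row lasts 1/10 s, in which the tool goes at most 50 mm and 8.59 degrees, less where a joint would pass 70% of its speed; a pose out of reach is approached as far as the arm can. A call with a gripper value outside its range is refused whole. The fingers move at their own pace and stop on an object; "force" is the grip in N (left out, the last holds). Time passes only in rows, so rows that repeat a pose let the fingers close. It gives the time, the measured TCP pose, the force, the opening and the grip force at its end, in the units of the state.
- r.sense(): the state, without advancing time (a new reading comes with each control period).
- r.snapshot(name): name is "scene" or "top" or "wrist"; returns a dict with "frame" (384x512x3 uint8, red, green, blue), "fx", "fy", "cx", "cy" (pixels), "camera_from_world" (4x4, takes a point from world to camera coordinates). Camera axes: x right, y up, looking along -z (the intrinsics and any distortion apply to the point x, -y, -z); pixel columns grow to the right and rows downward; lengths in mm; the calibration is good to about 2 mm. A picture is of the moment at which its call begins. There is no depth.
- r.hand_in(): hands the job in; it is judged then, once.
The state is a dict: "time": time; "joint_pos": joint angles; "qd": joint speeds; "joint_efforts": joint torques, N m; "tool_pos": TCP position; "tcp_rot": TCP orientation; "ft_force": force on the tool from outside, world axes, zero at the start; "wrist_torque": the same for the moment, N m; "finger_gap": finger opening in mm; "grip_force": force on a finger pad.
Only numpy, scipy, OpenCV 4.12 (cv2) and the standard library are available. Lean on these libraries where they do the work, as an engineer would, in place of code of your own. Each camera call takes 0.05 s, during which the arm holds its last target. There are 200 camera calls.

### The job

The sliding stop on the bread-slicing board is locked at its middle setting by a red-knobbed detent pin. Pull the pin out of the middle hole, bring the stop to the setting marked by the blue tag and push the pin fully home through stop and plate there, so that it clicks in and locks the stop; the hole lies only roughly beside its tag and the stop covers it, so feel for it. Let go of the pin and leave the bread, bun, jar, scraper and mug where they are.

Things in the scene. Friction and masses are not known exactly. Their poses are not given: they have to be found in the camera images.
- board: Slicing board, fixed: a metal rail 360 mm long, 72 mm wide, with a wooden bread deck on its far side (x 36 to 154 mm, 12 mm high). Origin on the table under the rail's middle; y along the rail, x across it to the deck, z up. Blocks 40 mm high end the rail at y = +-165 mm; thin bread guides 57 mm high stand on the deck at y = -150 and -166 mm.
- middle_hole (a point): Mouth centre of the first hole, where the pin starts: in the rail's steel middle section (within 40 mm of it along y), whose top is 31 mm above the table. Beyond, on each side, lies an aluminium index plate, top 30 mm above the table, with one more hole in line (same board x), black-ringed. Holes are 16 mm wide, 24 mm free depth. The rail's top has no other holes or gaps.
- stop_bore (a point): Upper mouth centre of the vertical bore (15.5 mm wide, 30 mm long) in the sliding stop, 64 mm above the table. The stop is a white block 56 x 56 mm, 34 to 64 mm above the table, flat-topped. It slides along the board's y only, 108 mm either way from the middle, with 1.5 N friction, and stays where left. Drag it by the pin standing in its bore, or push it. Axes as the board's.
- fence_end (a point): Far end of the stop's white fence over the deck: 8 mm thick, from the block to 77 mm from the rail's centre line, 16 to 60 mm above the table. This point is 38 mm above the table.
- pin: Loose detent pin, about 120 g: red cylindrical knob 30 mm across, 36 mm tall, on a steel shaft 13 mm across (14 at the top), 52 mm long, with a detent groove. Origin at the centre of the knob's underside, z up through the knob. Fully home, the knob's underside rests on the stop's top (origin at stop_bore) and the shaft reaches 18 mm below an index plate's top.
- pin_tip (a point): Lower end of the pin's shaft, 52 mm below its origin: a cone 4 mm high, 8 mm across at the end. Sprung balls in the bore hold it home: pulling up takes about 10 to 15 N over the first 4 mm, then 1 to 3 N of friction. Going in, a collar clicks past the balls (about 5 N) 8 mm short of home; the last 4 mm snap in. Lifted 19 mm the tip clears the middle section (18 mm an index plate), still in the bore; lifted 52 mm it is out of the stop.
- tag_blue: Blue tag, fixed at the rail's near side: 12 x 22 x 36 mm, small white top. Origin at its underside's centre on the table, 44 mm nearer than the rail's centre line and 85 mm from the middle along the rail, on either side. Axes as the board's. The index plates are bolted through slots, so a hole's centre may lie up to 14 mm either way along y from its tag's centre.
- tag_yellow: The yellow tag, same size, at the other setting. Not wanted today.
- bread: Loose piece of baguette, 180 mm long and 53 mm high, lying along the far part of the deck clear of the fence. Origin at the centre of its underside.
- bun: Round bun 90 mm across, 50 mm high, on the table to the left. Origin at the centre of its underside.
- seed_jar: Amber jar 70 mm across, 110 mm high, to the left. Origin at the centre of its underside.
- scraper: Dough scraper with wooden grip, 100 x 130 x 18 mm, lying to the right. Origin under its centre.
- mug: Blue mug 76 mm across, 90 mm high, to the right. Origin at the centre of its underside.
There are look-alikes about, which are no part of the job. Of the things that look like the pin, the smallest one is meant.

How it is judged:
By the outcome, as a careful person would: the job done as asked, in the order asked, and still so for the second after the job is handed in, with the robot touching nothing.
It also fails if it takes over 54 s, if anything falls off the work surface, if the arm or the gripper's body presses on something with over 40 N, if the wrist force passes 120 N, or if a joint passes its speed limit or range.

## Working session

There is one attempt and no reset: what is moved stays moved. The work goes in short steps, Python scripts to look and compute and a tool call to move; the robot and the scene stay as the last step left them, time stands still between calls to the robot, and variables do not carry over. Pictures are saved under pics/ and viewed, at most 10 in all, crops included, and the job is handed in when it is done.

Besides the shell and the picture viewer there is one more tool, called after "Request:" as name(argument=value, ...) on one line, values as JSON. servo_tool: Moves the arm, as the interface text tells. Its arguments: {"type":"object","properties":{"fingers":{"type":"array","items":{"type":"number"}},"linear":{"type":"array","items":{"type":"array","items":{"type":"number"}}},"rotation":{"type":"array","items":{"type":"array","items":{"type":"number"}}},"force":{"type":"number"}},"required":["fingers","linear","rotation"]}

```bash
mkdir -p pics; cat > h.py <<'E'
import numpy as np, cv2, pickle
from bench import r
def snap(n,f):
    s=r.snapshot(n); cv2.imwrite(f'pics/{f}.png',cv2.cvtColor(s['frame'],cv2.COLOR_RGB2BGR)); pickle.dump(s,open(f'pics/{f}.pkl','wb')); return s
def load(f): return pickle.load(open(f'pics/{f}.pkl','rb'))
def proj(s,p):
    c=np.asarray(s['camera_from_world'])@np.r_[p,1.]; return s['fx']*c[0]/-c[2]+s['cx'], s['fy']*-c[1]/-c[2]+s['cy']
def back(s,u,v,z):
    T=np.asarray(s['camera_from_world']); R=T[:3,:3]; o=-R.T@T[:3,3]
    d=R.T@np.array([(u-s['cx'])/s['fx'],-(v-s['cy'])/s['fy'],-1]); return o+d*(z-o[2])/d[2]
E
python3 - <<'E'
from h import *
a=snap('top','t0');b=snap('scene','s0')
print({k:v for k,v in a.items() if k!='frame'}); print(r.sense())
E
```

```text
{'fx': 424.2615673074844, 'fy': 424.2615673074844, 'cx': 257.23897716276815, 'cy': 186.65602195261746, 'camera_from_world': array([[ 7.30163495e-03, -9.99821034e-01, -1.74523978e-02,
         3.34969855e+01],
       [ 9.86269204e-01,  4.32095166e-03,  1.65089025e-01,
        -4.80201653e+02],
       [-1.64984069e-01, -1.84181822e-02,  9.86124246e-01,
        -1.26595338e+03],
       [ 0.00000000e+00,  0.00000000e+00,  0.00000000e+00,
         1.00000000e+00]])}
{'time': 0.1, 'joint_pos': array([-8.00643911e+01,  7.51150016e+00,  8.53237639e+01,  6.07625138e-04,
        8.72626913e+01, -4.89330094e+00]), 'qd': array([-0.06472942, -0.08986118, -0.12602892,  0.07659827,  0.02115788,
        0.04568404]), 'joint_efforts': array([ 9.85862862e-04, -5.70952427e+01, -5.01940799e+01, -1.29947944e-04,
        8.08407407e-03,  8.25536802e-06]), 'tool_pos': array([ 153.50069139, -579.54162352,  249.33487756]), 'tcp_rot': array([-1.79902453e+02, -8.96030678e-03,  1.48288727e+01]), 'ft_force': array([-0.49212845, -0.35763835, -0.54683813]), 'wrist_torque': array([-0.01127843,  0.06223043,  0.04386087]), 'grip_force': 0.0, 'finger_gap': 85.94593294264409}
```

```bash
python3 - <<'E'
import cv2
for f in('t0','s0'): cv2.imwrite(f'pics/{f}b.png',cv2.resize(cv2.imread(f'pics/{f}.png'),(800,600),interpolation=cv2.INTER_CUBIC))
E
```

```text
(no output)
```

View pics/t0b.png

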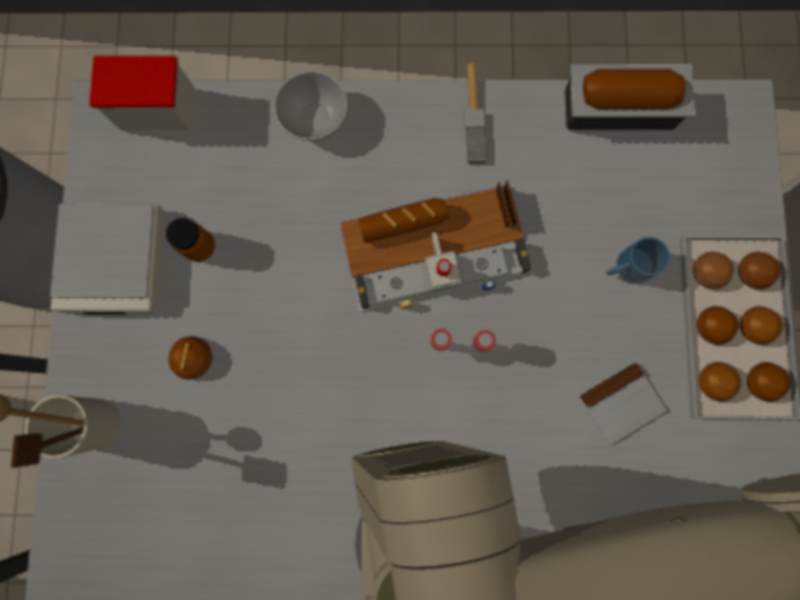

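View pics/s0b.png

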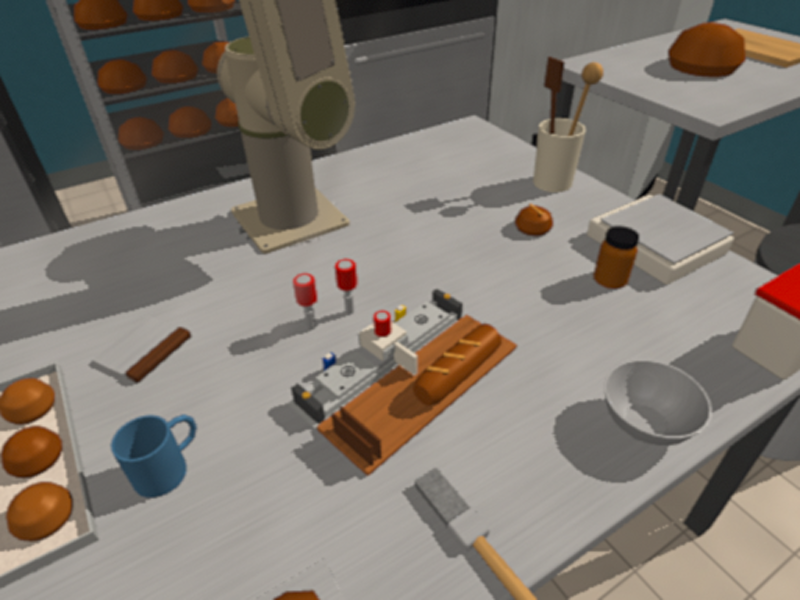

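Three red-knobbed candidates in the top view: one in the stop at (444,267), and two free-standing at (441,339) and (485,340). The one in the stop is the smallest and sits in the middle hole. I'll confirm that in an enlarged crop.

```bash
python3 - <<'E'
import cv2
a=cv2.imread('pics/t0.png')[115:230,212:352]
cv2.imwrite('pics/c1.png',cv2.resize(a,None,fx=5.2,fy=5.2,interpolation=cv2.INTER_CUBIC))
E
```

```text
(no output)
```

View pics/c1.png

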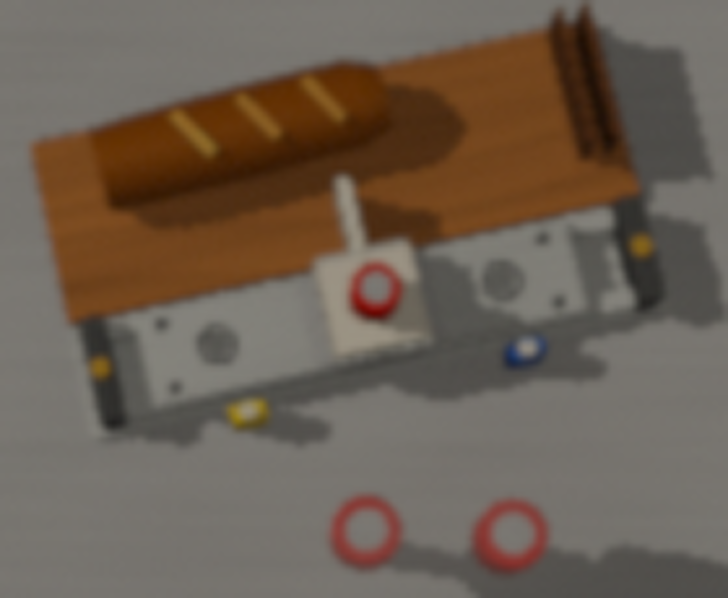

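The crop confirms it. The pin in the stop, with its knob top at (376,289), has a clearly smaller knob than the two at (366,531) and (511,536). The blue tag's top is at (526,348), the blue-side hole ring at (503,280), the yellow-side ring at (217,344), and the end-block marks at (641,246) and (100,368).

```bash
python3 - <<'E'
from h import *
s=load('t0')
P={}
for n,x,y,z in [('pin',376,289,100),('s1',315,258,64),('s2',410,240,64),('s3',432,342,64),('s4',337,357,64),('hb',503,280,30),('hy',217,344,30),('tb',526,348,36),('ty',248,411,36),('eb',641,246,40),('ey',100,368,40),('f',343,178,60),('big1',366,531,110),('big2',511,536,110)]:
    P[n]=back(s,(x+.5)/5.2-.5+212,(y+.5)/5.2-.5+115,z); print(n,P[n].round(1))
d=P['ey']-P['eb']; print('len',np.linalg.norm(d))
for a,b in(('hy','hb'),('ty','tb'),('ey','eb')):
    d=P[a]-P[b]; print(a,np.linalg.norm(d),np.degrees(np.arctan2(-d[0],d[1])),((P[a]+P[b])/2).round(1))
print('stop',sum(P[k] for k in('s1','s2','s3','s4'))/4, [np.linalg.norm(P[a]-P[b]) for a,b in(('s1','s2'),('s2','s3'))])
y=P['ey']-P['eb']; y/=np.linalg.norm(y); c=P['pin']
for k in P: 
    q=P[k]-c; print(k,'along',round(q@y,1),'across',round(q[0]*y[1]-q[1]*y[0],1))
E
```

```text
pin [519.7 -43.2 100. ]
s1 [545.6  -9.1  64. ]
s2 [556.5 -64.8  64. ]
s3 [495.8 -77.2  64. ]
s4 [486.7 -22.   64. ]
hb [ 540.  -122.4   30. ]
hy [500.3  48.8  30. ]
tb [ 497.5 -134.9   36. ]
ty [458.9  29.9  36. ]
eb [ 558.9 -203.8   40. ]
ey [483.7 117.8  40. ]
f [594.9 -25.7  60. ]
big1 [381.  -36.8 110. ]
big2 [ 378.7 -116.7  110. ]
len 330.22974845901894
hy 175.7914871449846 13.058182483921897 [520.1 -36.8  30. ]
ty 169.3030851072971 13.178225143731444 [478.2 -52.5  36. ]
ey 330.22974845901894 13.155415735295326 [521.3 -43.   40. ]
stop [521.15176291 -43.29705011  64.        ] [np.float64(56.72978707871379), np.float64(61.995490530957255)]
pin along 0.0 across 0.0
s1 along 27.2 across 33.0
s2 along -29.5 across 31.0
s3 along -27.7 across -31.0
s4 along 28.1 across -27.3
hb along -81.8 across 1.8
hy along 94.0 across 2.1
tb along -84.3 across -42.4
ty along 85.0 across -42.5
eb along -165.3 across 1.6
ey along 164.9 across 1.6
f along -0.1 across 77.2
big1 along 37.8 across -133.5
big2 along -39.6 across -154.0
```

Request:
servo_tool(fingers=[0.085,0.085,0.085,0.085,0.085,0.08,0.075,0.07,0.065,0.065], linear=[[0.012,-0.01,0],[0.037,-0.032,0],[0.073,-0.063,0],[0.11,-0.095,0],[0.147,-0.127,0],[0.184,-0.159,0],[0.221,-0.191,0],[0.258,-0.223,0],[0.295,-0.255,0],[0.332,-0.287,0]], rotation=[[0,0,0],[0,0,0],[0,0,0],[0,0,0],[0,0,0],[0,0,0],[0,0,0],[0,0,0],[0,0,0],[0,0,0]], force=40)

```text
time: 1.1
tool_pos: [401.6, -214.9, 250.2]
tcp_rot: [180.0, -0.0, 14.8]
ft_force: [0.6, -0.8, 0.2]
finger_gap: 64.8
grip_force: 0.0
```

Request:
servo_tool(fingers=[0.06,0.06,0.06,0.06,0.06,0.06], linear=[[0.037,-0.032,0.01],[0.074,-0.064,0.02],[0.11,-0.095,0.03],[0.145,-0.125,0.04],[0.159,-0.138,0.05],[0.159,-0.138,0.05]], rotation=[[0,0,0],[0,0,0.5],[0,0,1],[0,0,1.7],[0,0,1.7],[0,0,1.7]])

```text
time: 1.7
tool_pos: [518.8, -40.0, 198.2]
tcp_rot: [-179.9, 0.2, 13.4]
ft_force: [-1.6, -1.3, 0.0]
finger_gap: 60.0
grip_force: 0.0
```

```bash
python3 - <<'E'
from h import *
w=snap('wrist','w1'); s=r.sense(); print(s['time'],s['tool_pos'],s['tcp_rot'],s['ft_force'],s['finger_gap'])
for p in [(519.7,-43.2,100),(540,-122.4,30),(497.5,-134.9,36)]: print(proj(w,p))
cv2.imwrite('pics/w1b.png',cv2.resize(cv2.imread('pics/w1.png'),(800,600),interpolation=cv2.INTER_CUBIC))
E
```

```text
1.75 [518.59621675 -41.66944792 199.0877909 ] [-1.79937328e+02  1.37506715e-01  1.33038662e+01] [-1.08750964 -0.74128102 -0.39932991] 60.20492179296508
(np.float64(259.32255834571276), np.float64(199.96027691296743))
(np.float64(332.3290061436874), np.float64(177.39675946515968))
(np.float64(332.36261720382004), np.float64(216.30344860665636))
```

View pics/w1b.png

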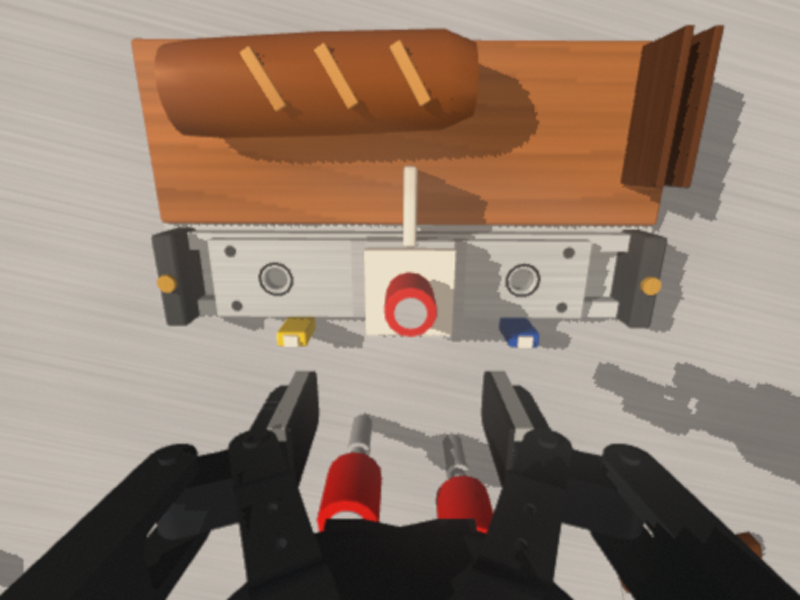

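The wrist view shows the pin's knob top at (411,312), the blue hole ring at (523,280), the yellow ring at (276,279), the blue tag top at (525,342), the yellow tag top at (290,341), and the end marks at (651,286) and (167,284). The two bigger pins stand well in front.

```bash
python3 - <<'E'
from h import *
s=load('w1');P={}
for n,x,y,z in [('pin',411,313,100),('s1',365,249,64),('s2',455,248,64),('s3',456,334,64),('s4',365,334,64),('hb',523,280,30),('hy',276,279,30),('tb',525,342,36),('ty',290,341,36),('eb',651,286,40),('ey',167,284,40)]:
    P[n]=back(s,(x+.5)*.64-.5,(y+.5)*.64-.5,z)
y=P['ey']-P['eb']; print('len',np.linalg.norm(y)); print('yaw',np.degrees(np.arctan2(-y[0],y[1]))); y/=np.linalg.norm(y); c=(P['eb']+P['ey'])/2
for k in P:
    q=P[k]-c; print(k,P[k].round(1),'along',round(q@y,1),'across',round(q[0]*y[1]-q[1]*y[0],1))
x=r.sense(); print(x['tool_pos'],x['tcp_rot'])
E
```

```text
len 334.14509944813676
yaw 13.112432466065655
pin [520.2 -46.2 100. ] along -0.1 across 1.1
s1 [541.9 -12.6  64. ] along 27.7 across 29.8
s2 [555.3 -66.3  64. ] along -27.6 across 30.6
s3 [500.4 -82.3  64. ] along -30.8 across -26.4
s4 [486.6 -24.2  64. ] along 29.0 across -26.7
hb [ 538.8 -125.4   30. ] along -81.4 across 1.2
hy [498.9  45.9  30. ] along 94.4 across 1.2
tb [ 495.6 -139.7   36. ] along -85.5 across -44.2
ty [456.6  27.9  36. ] along 86.5 across -44.2
eb [ 557.1 -209.1   40. ] along -167.1 across -0.0
ey [481.3 116.3  40. ] along 167.1 across -0.0
[518.59621675 -41.66944792 199.0877909 ] [-1.79937328e+02  1.37506715e-01  1.33038662e+01]
```

Request:
servo_tool(fingers=[0.06,0.06,0.06,0.06,0.06,0.06,0.06], linear=[[0.0004,0.001,0.02],[0.0004,0.001,0.05],[0.0004,0.001,0.08],[0.0004,0.001,0.1],[0.0004,0.001,0.11],[0.0004,0.001,0.113],[0.0004,0.001,0.113]], rotation=[[0,0,0],[0,0,0],[0,0,0],[0,0,0],[0,0,0],[0,0,0],[0,0,0]])

```text
time: 2.45
tool_pos: [520.3, -44.9, 88.1]
tcp_rot: [180.0, -0.0, 13.1]
ft_force: [1.1, -0.2, 1.0]
finger_gap: 60.0
grip_force: 0.0
```

Request:
servo_tool(fingers=[0.028,0.026,0.024,0.02,0.02,0.02], linear=[[0,0,0],[0,0,0],[0,0,0],[0,0,0],[0,0,0],[0,0,0]], rotation=[[0,0,0],[0,0,0],[0,0,0],[0,0,0],[0,0,0],[0,0,0]], force=60)

```text
time: 3.05
tool_pos: [521.1, -44.6, 88.9]
tcp_rot: [179.9, -0.1, 13.1]
ft_force: [-2.0, -0.9, 6.7]
finger_gap: 28.4
grip_force: 58.8
```

Request:
servo_tool(fingers=[0.02,0.02,0.02,0.02,0.02,0.02,0.02,0.02], linear=[[0,0,-0.002],[0,0,-0.005],[0,0,-0.009],[0,0,-0.013],[0,0,-0.018],[0,0,-0.023],[0,0,-0.025],[0,0,-0.025]], rotation=[[0,0,0],[0,0,0],[0,0,0],[0,0,0],[0,0,0],[0,0,0],[0,0,0],[0,0,0]], force=60)

```text
time: 3.85
tool_pos: [520.6, -44.7, 113.3]
tcp_rot: [179.9, -0.1, 13.1]
ft_force: [1.0, -1.0, -1.4]
finger_gap: 28.3
grip_force: 62.0
```

```bash
python3 - <<'E'
from h import *
w=snap('wrist','w2'); s=r.sense(); print(s['tool_pos'],s['tcp_rot'],s['ft_force'],s['finger_gap'])
cv2.imwrite('pics/w2b.png',cv2.resize(cv2.imread('pics/w2.png'),(800,600),interpolation=cv2.INTER_CUBIC))
E
```

```text
[520.57193099 -44.73649681 113.09182751] [ 1.79944739e+02 -6.35590014e-02  1.31277013e+01] [ 1.89211024 -1.26072932  0.20952565] 28.609849772603344
```

View pics/w2b.png

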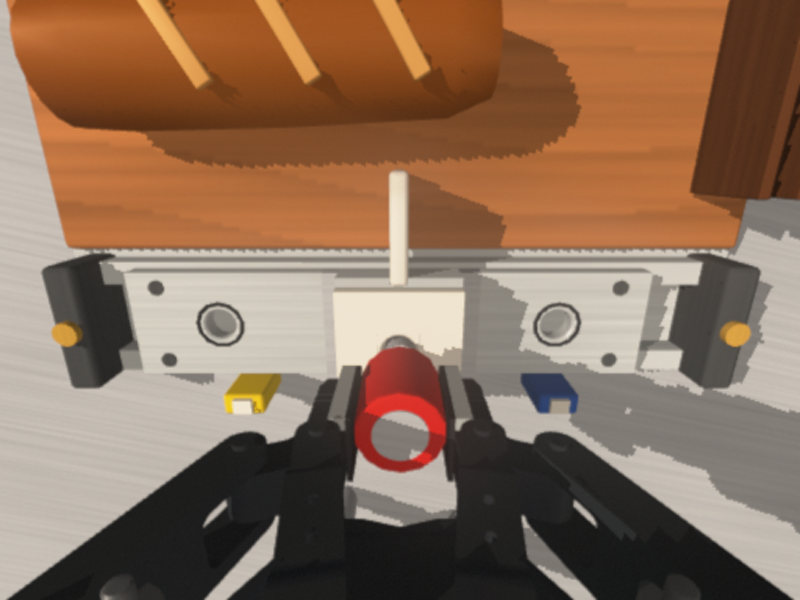

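The pin is lifted and still in the bore. The rings are at (557,324) and (221,324) and the end marks at (736,334) and (66,334), which puts the blue hole about 81.5 mm from the middle. I'll drag the stop there.

Request:
servo_tool(fingers=[0.02,0.02,0.02,0.02,0.02,0.02,0.02,0.02,0.02,0.02], linear=[[0,0.004,0],[0,0.014,0],[0,0.026,0],[0,0.038,0],[0,0.05,0],[0,0.062,0],[0,0.072,0],[0,0.079,0],[0,0.0815,0],[0,0.0815,0]], rotation=[[0,0,0],[0,0,0],[0,0,0],[0,0,0],[0,0,0],[0,0,0],[0,0,0],[0,0,0],[0,0,0],[0,0,0]])

```text
time: 4.9
tool_pos: [538.7, -124.4, 112.4]
tcp_rot: [180.0, 0.0, 13.1]
ft_force: [2.6, -0.5, 1.9]
finger_gap: 28.2
grip_force: 62.2
```

Request:
servo_tool(fingers=[0.02,0.02,0.02,0.02,0.02], linear=[[0,0,0.002],[0,0,0.004],[0,0,0.006],[0,0,0.008],[0,0,0.009]], rotation=[[0,0,0],[0,0,0],[0,0,0],[0,0,0],[0,0,0]])

```text
time: 5.4
tool_pos: [538.3, -123.4, 102.8]
tcp_rot: [-180.0, 0.0, 13.1]
ft_force: [4.4, 1.4, 1.0]
finger_gap: 28.3
grip_force: 62.3
```

Request:
servo_tool(fingers=[0.02,0.02,0.02,0.02], linear=[[0,0,0.002],[0,0,0.004],[0,0,0.005],[0,0,0.005]], rotation=[[0,0,0],[0,0,0],[0,0,0],[0,0,0]])

```text
time: 5.8
tool_pos: [538.6, -123.7, 98.1]
tcp_rot: [-180.0, -0.0, 13.1]
ft_force: [3.4, 0.6, -0.2]
finger_gap: 28.3
grip_force: 62.3
```

Request:
servo_tool(fingers=[0.02,0.02,0.02,0.02,0.02,0.02,0.02,0.02], linear=[[0,0,0.002],[0,0,0.004],[0,0,0.006],[0,0,0.008],[0,0,0.01],[0,0,0.011],[0,0,0.012],[0,0,0.012]], rotation=[[0,0,0],[0,0,0],[0,0,0],[0,0,0],[0,0,0],[0,0,0],[0,0,0],[0,0,0]])

```text
time: 6.6
tool_pos: [539.0, -124.9, 88.8]
tcp_rot: [179.9, -0.0, 13.1]
ft_force: [-6.8, -0.3, 21.6]
finger_gap: 28.7
grip_force: 64.4
```

```bash
python3 - <<'E'
from h import *
w=snap('wrist','w3'); s=r.sense(); print(s['tool_pos'],s['tcp_rot'],s['ft_force'],s['finger_gap'])
cv2.imwrite('pics/w3b.png',cv2.resize(cv2.imread('pics/w3.png'),(800,600),interpolation=cv2.INTER_CUBIC))
E
```

```text
[ 539.03415861 -124.84478946   88.83718239] [ 1.79884904e+02 -2.14100384e-02  1.31247220e+01] [-8.04773422 -0.19658011 21.60813305] 28.343539081602557
```

View pics/w3b.png

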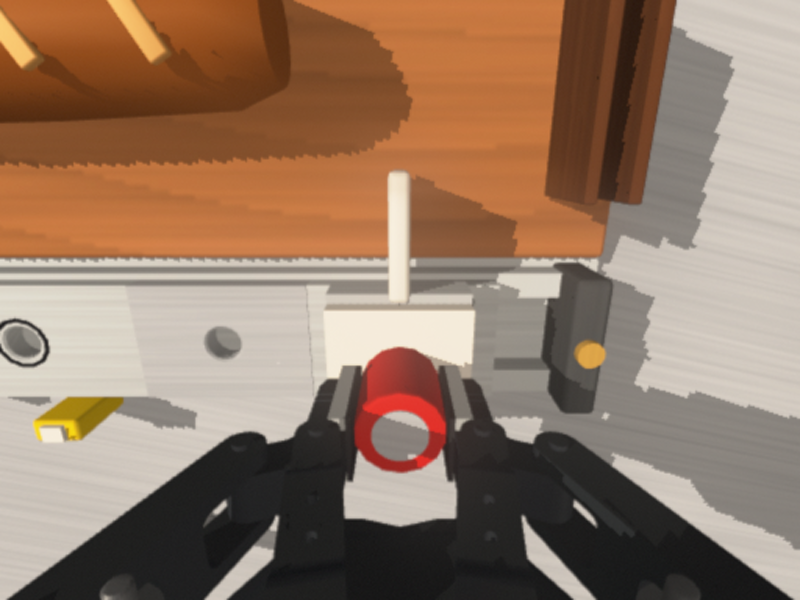

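The knob is seated at the same TCP height as at the start (88.8 mm), under a 21 N press. I'll let go, rise and check.

Request:
servo_tool(fingers=[0.028,0.035,0.045,0.06,0.06,0.06], linear=[[0,0,-0.001],[0,0,-0.001],[0,0,-0.001],[0,0,-0.001],[0,0,-0.001],[0,0,-0.001]], rotation=[[0,0,0],[0,0,0],[0,0,0],[0,0,0],[0,0,0],[0,0,0]])

```text
time: 7.25
tool_pos: [538.2, -123.7, 86.8]
tcp_rot: [-180.0, 0.0, 13.1]
ft_force: [0.5, 0.3, -0.1]
finger_gap: 59.8
grip_force: 0.0
```

Request:
servo_tool(fingers=[0.06,0.06,0.06,0.06,0.06,0.06,0.06,0.06,0.06], linear=[[0,0,-0.005],[0,0,-0.015],[0,0,-0.035],[0,0,-0.06],[0,0,-0.09],[0,0,-0.12],[0,0,-0.14],[0,0,-0.15],[0,0,-0.15]], rotation=[[0,0,0],[0,0,0],[0,0,0],[0,0,0],[0,0,0],[0,0,0],[0,0,0],[0,0,0],[0,0,0]])

```text
time: 8.15
tool_pos: [539.6, -124.1, 239.6]
tcp_rot: [179.9, -0.2, 13.1]
ft_force: [-0.1, -1.2, -0.8]
finger_gap: 60.1
grip_force: 0.0
```

```bash
python3 - <<'E'
from h import *
w=snap('scene','s4'); s=r.sense(); print(s['time'],s['tool_pos'],s['ft_force'],s['finger_gap'])
y=np.array([-np.sin(np.radians(13.1)),np.cos(np.radians(13.1)),0]);c=np.array([520.3,-44,0])-81.5*y
for z in(64,100): print(z,proj(w,c+[0,0,z]))
u,v=map(int,proj(w,c+[0,0,64]))
u0,v0=u-70,v-52; print(u0,v0)
a=cv2.imread('pics/s4.png')[v0:v0+105,u0:u0+140]
cv2.imwrite('pics/s4b.png',cv2.resize(a,None,fx=5.6,fy=5.6,interpolation=cv2.INTER_CUBIC))
E
```

```text
8.2 [ 538.82790703 -123.84392293  237.78813536] [-0.27418834 -0.74937801 -0.03947274] 60.13236339040894
64 (np.float64(221.21603178294822), np.float64(226.99590937224735))
100 (np.float64(220.01265011193772), np.float64(216.73340547292372))
151 174
```

View pics/s4b.png

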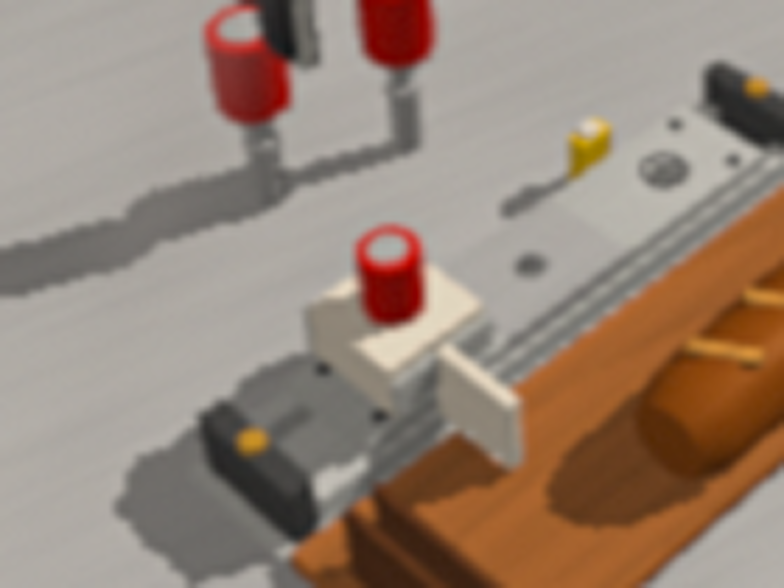

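The pin's knob sits flush on the stop, with its top at (390,247) in the crop against (388,240) predicted for fully home. The middle hole is uncovered at (530,264) and the gripper is clear.

```bash
python3 -c "
from bench import r
print(r.hand_in())"
```

```text
the job is handed in; nothing more can be done
None
```

The stop is at the blue-tag setting and the pin is pushed fully home and released: the knob sits flush on the stop and took a 21 N press. I didn't tug it to test the lock. The job is handed in at about 8 s, and the bread, bun, jar, scraper and mug weren't touched.

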